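Put the microphone hardware away after the session

TASK

Put the session's gear away: hang every blue shock-mount cage that stands in the foam rack on the hook carousel, one cage per free (green-tipped) hook, each time first turning the carousel (the orange knob on top is for that) so that the hook you hang on faces the yellow front mark. Also park every loose microphone capsule head on the table grille-down in a cup of the wooden dock, one per cup, sitting fully down and upright. Leave the pedal, the tape and the mug where they are.

Things in the scene. Friction and masses are not known exactly. Their poses are not given: they have to be found in the camera images.
- carousel_base: Round steel foot of the hook carousel, 170 mm across and 14 mm high, fixed to the table; origin at the centre of its underside, on the carousel's vertical axis. Its -x axis points to the front, marked by a yellow bar on the rim, roughly towards the robot. A hook counts as facing the front within about 25 degrees of it.
- carousel (a joint): Carousel angle (rad), growing anticlockwise seen from above; stops at -6.3 and 6.3, about 0.1 N m of friction holds it where it is left. Of 6 hooks 60 degrees apart, three neighbours with green tips (a, b, c) are free; the others carry grey cages that stay. Free hook a is at the front at -2.094 (or 4.189), b at 3.142 or -3.142, c at 2.094 (or -4.189). At the start none is at the front.
- knob (a point): Middle of the orange grip bar on top of the carousel, on its axis, 207 mm above the table; the bar is 60 mm long, 18 mm thick and 36 mm high (top 225 mm above the table), turns with the carousel, its long side along this point's x axis. Within 60 mm of the axis the rest stays below 190 mm.
- hook_a (a point): Seat of free hook a: a point on top of its 8 mm steel rod, 82.5 mm from the carousel's axis and 174 mm above the table, amid a level stretch 25 mm long. Inwards the rod rises 10 mm; outwards it turns up to a green tip 108 mm from the axis, top 189 mm above the table. The hook points straight out from the axis. A cage hangs with the top of its opening here.
- hook_b (a point): Seat of free hook b: a point on top of its 8 mm steel rod, 82.5 mm from the carousel's axis and 174 mm above the table, amid a level stretch 25 mm long. Inwards the rod rises 10 mm; outwards it turns up to a green tip 108 mm from the axis, top 189 mm above the table. The hook points straight out from the axis. A cage hangs with the top of its opening here.
- hook_c (a point): Seat of free hook c: a point on top of its 8 mm steel rod, 82.5 mm from the carousel's axis and 174 mm above the table, amid a level stretch 25 mm long. Inwards the rod rises 10 mm; outwards it turns up to a green tip 108 mm from the axis, top 189 mm above the table. The hook points straight out from the axis. A cage hangs with the top of its opening here.
- rack: Grey foam rack 176 x 90 mm, 32 mm high, fixed; origin under its centre. Three slots 18 mm wide, 55 mm apart along its x axis, floor 8 mm up; each may hold a blue cage whose plane stands across the rack's x axis.
- ring1: Blue shock-mount cage 1 (may be absent): upright ring in its y-z plane, 14 mm thick (x), outer diameter 70 mm, opening 48 mm with centre 41 mm up, on a foot 44 mm long; 122 mm high, 100 g, heavier below. Origin: middle of the foot's underside, z up. From 76 to 122 mm up is its aluminium stem, 20 mm wide (y), 14 mm thick (x): grip it from above. Starts standing in a rack slot.
- ring2: Blue shock-mount cage 2 (may be absent): upright ring in its y-z plane, 14 mm thick (x), outer diameter 70 mm, opening 48 mm with centre 41 mm up, on a foot 44 mm long; 122 mm high, 100 g, heavier below. Origin: middle of the foot's underside, z up. From 76 to 122 mm up is its aluminium stem, 20 mm wide (y), 14 mm thick (x): grip it from above. Starts standing in a rack slot.
- ring3: Blue shock-mount cage 3 (may be absent): upright ring in its y-z plane, 14 mm thick (x), outer diameter 70 mm, opening 48 mm with centre 41 mm up, on a foot 44 mm long; 122 mm high, 100 g, heavier below. Origin: middle of the foot's underside, z up. From 76 to 122 mm up is its aluminium stem, 20 mm wide (y), 14 mm thick (x): grip it from above. Starts standing in a rack slot.
- ring1_eye (a point): Top of the opening of cage 1, on the inside, 65 mm above its origin: the place that rests on a hook.
- ring2_eye (a point): Top of the opening of cage 2, on the inside, 65 mm above its origin: the place that rests on a hook.
- ring3_eye (a point): Top of the opening of cage 3, on the inside, 65 mm above its origin: the place that rests on a hook.
- dock: Wooden dock 85 x 270 mm, 12 mm high, fixed; origin under its centre. Three black conical cups stand in a row along its y axis, 90 mm apart.
- cup1 (a point): Centre of the inner floor of cup 1, 16 mm above the table. The cup is concave: 38 mm across inside at the floor, widening to 62 mm at the rim 16 mm higher. A seated capsule has its origin on this point, give or take 2 mm of play.
- cup2 (a point): Centre of the inner floor of cup 2, 16 mm above the table. The cup is concave: 38 mm across inside at the floor, widening to 62 mm at the rim 16 mm higher. A seated capsule has its origin on this point, give or take 2 mm of play.
- cup3 (a point): Centre of the inner floor of cup 3, 16 mm above the table. The cup is concave: 38 mm across inside at the floor, widening to 62 mm at the rim 16 mm higher. A seated capsule has its origin on this point, give or take 2 mm of play.
- capsule1: Microphone capsule head 1 (may be absent): steel ball grille 52 mm across with a flat crown 32 mm across below, and a black neck 30 mm in diameter from 43 to 90 mm above the origin, with a red band. Origin: centre of the crown, z along the neck. About 140 g, weighted at the crown, so it rights itself when tipped. Starts standing crown down on the table.
- capsule2: Microphone capsule head 2 (may be absent): steel ball grille 52 mm across with a flat crown 32 mm across below, and a black neck 30 mm in diameter from 43 to 90 mm above the origin, with a red band. Origin: centre of the crown, z along the neck. About 140 g, weighted at the crown, so it rights itself when tipped. Starts standing crown down on the table.
- capsule3: Microphone capsule head 3 (may be absent): steel ball grille 52 mm across with a flat crown 32 mm across below, and a black neck 30 mm in diameter from 43 to 90 mm above the origin, with a red band. Origin: centre of the crown, z along the neck. About 140 g, weighted at the crown, so it rights itself when tipped. Starts standing crown down on the table.
- pedal: Green effects pedal 115 x 65 x 48 mm, a bystander; origin under its centre.
- tape: Black roll of tape 110 mm across, 48 mm high, a bystander; origin under its centre.
- mug: Blue mug, 80 mm across, 90 mm high, a bystander; origin under its centre.
Things that resemble listed ones, but are neither listed nor needed, are in the scene too. What is shaped like the ring3 but pink or red is not meant.

How it is judged:
By the outcome, as a careful person would: the job done as asked, in the order asked, and still so for the second after the job is handed in, with the robot touching nothing.
Of ring1, ring2, ring3 only 2 to 3 are there at a start; the rules pass over those that are not, and their reading is None.
Of capsule1, capsule2, capsule3 only 2 to 3 are there at a start; the rules pass over those that are not, and their reading is None.
At some moment in a run one of capsule1, capsule2, capsule3 may be knocked a few centimetres aside while the robot is not near it.
It also fails if it takes over 210 s, if anything falls off the work surface, if the arm or the gripper's body presses on something with over 40 N, if the wrist force passes 120 N, or if a joint passes its speed limit or range.

ROBOT

A 6-joint arm with a two-finger parallel gripper is mounted at the origin on the work surface. World frame = base frame: x ahead of the robot, y to its left, z up, the work surface at z = 0. Lengths are in mm, angles in rad, forces in N, time in s.
With the tool pointing down it reaches from about 350 to 975 mm from the base axis. Payload 7.1 kg.
Tool frame: the origin (TCP) lies between the finger pads; the fingertips stand 17 mm ahead of it and the grasp point (between the pads) lies 2 mm behind it (tip_reach is the y of the fingertips in the tool frame, in mm); y points along the fingers, x is the direction in which the jaws open and shut, and the axes are right-handed (so a half turn about y gives the same grasp; the last joint's range is limited). The gripper opens to 88 mm and grips with 3 to 60 N. Pads are 20 mm wide; open, the fingers measure 115 mm over their backs; the gripper's body (75 mm by 178 mm) begins 61 mm behind the grasp point.
Start: joints at [-1.357, 0.423, 1.63, -0, 1.089, -0.019], TCP at [144.209, -608.119, 239.675] pointing down, gripper open.
Joint ranges: [-3, 3], [-0.9, 2.11], [0.09, 2.58], [-1.31, 4.45], [0.11, 2.69], [-2.54, 2.54]. Speed limits (rad/s): [2.39, 2.39, 3.01, 3.14, 3.14, 3.14].

INTERFACE

Orientations are given as a rotation vector (axis times angle).
In Python, from workcell import get_obs, get_image, camera_model, close_job, silhouettes, tip_of, tip_reach gives the robot as it stands. The module is installed in compiled form; this text tells all that it offers.
- The arm moves only by the tool arm_command, never from a script. Its argument "targets" is a list of rows, each a list of 4 numbers: the shift along the tool's x, y, z in mm, then the turn about the tool's y in rad. A call has 1 to 20 rows; each row shifts and turns the commanded pose from where the row before left it, along the tool's axes as they then stand; what a row does not reach is not made up. A row lasts 1/12 s, in which the tool goes at most 41.7 mm and 7.16 degrees, less where a joint would pass 70% of its speed; a pose out of reach is approached as far as the arm can. A call is refused whole if a number of a shift passes 41.7 or a number of a turn 0.125, either way. A call with a gripper value outside its range is refused whole. "gripper" is the opening in per cent of the stroke, from 0 (shut) to 100 (fully open), set as the call begins (left out, the last holds). The fingers move at their own pace and stop on an object; the grip force is fixed at half the most. Time passes only in rows, so rows that do not move let the fingers close. It gives the time, the measured TCP pose, the force and the opening at its end, in the units of the state.
- get_obs(): the state, without advancing time (a new reading comes with each control period).
- get_image(name): name is "side" or "top" or "wrist"; returns the picture (480x640x3 uint8, blue, green, red); there is no depth.
- camera_model(name): a dict with "mtx" (3x3 intrinsics, pixels), "dist" ([k1, k2, p1, p2, k3] as OpenCV has them; the pictures are not rectified), "position" and "orientation" of the camera in the world. Camera axes: x right, y up, looking along -z (the intrinsics and any distortion apply to the point x, -y, -z); pixel columns grow to the right and rows downward; lengths in mm; the calibration is good to about 2 mm. A picture is of the moment at which its call begins: read the wrist's pose just before it. camera_model takes no time and is no camera call; for the wrist camera it gives the pose at the moment of the call.
- close_job(): hands the job in, once; it reports no verdict.
Trained networks look in the newest picture that a camera, given by its name, has taken for a name from the list of things; names that differ only in an ending like _2 or _b are one class to them, and where a whole thing is asked for, a point or a joint stands for the part that bears it (a point fixed in the world has none). Each returns a list of dicts, best first, with "conf" (0 to 1); they miss things now and then, are a little off and sometimes report something else, mostly with a low value. They report only what shows in the picture. A call takes as long as a camera call. They do not tell look-alikes from the thing itself.
- silhouettes(camera, thing): "pixels" (480x640 bool, what is visible of it) and "at" ([column, row] in pixels, amid what is visible of it).
- tip_of(camera, thing): "at" ([column, row] in pixels: a listed point, or the origin of a listed thing).
The state is a dict: "t": time; "qpos": joint angles; "qvel": joint speeds; "joint_torque": joint torques, N m; "ee_pos": TCP position; "orientation": TCP orientation; "ft_force": force on the tool from outside, world axes, zero at the start; "moment": the same for the moment, N m; "width": finger opening in mm.
Only numpy, scipy, OpenCV 4.12 (cv2) and the standard library are available. Lean on these libraries where they do the work, as an engineer would, in place of code of your own. Each camera call takes 0.05 s, during which the arm holds its last target. There are 200 camera calls.

## Working session

There is one attempt and no reset: what is moved stays moved. The work goes in short steps, Python scripts to look and compute and a tool call to move; the robot and the scene stay as the last step left them, time stands still between calls to the robot, and variables do not carry over. Pictures are saved under pics/ and viewed, about 12 in all and at most 16, crops included, and the job is handed in when it is done.

Besides the shell and the picture viewer there is one more tool, called after "Emit:" by a JSON object that holds its "fn" and its "kwargs". arm_command: Moves the arm, as the interface text tells. Its arguments: {"type":"object","properties":{"targets":{"type":"array","items":{"type":"array","items":{"type":"number"}}},"gripper":{"type":"number"}},"required":["targets"]}

```bash
mkdir -p pics
cat > h.py <<'E'
import numpy as np, cv2
from scipy.spatial.transform import Rotation as R
from workcell import *
def Rm(o):
    o=np.array(o,float)
    if o.shape==(3,3): return o
    return R.from_rotvec(o).as_matrix() if o.size==3 else R.from_quat(o).as_matrix()
def ray(cm,px):
    d=cv2.undistortPoints(np.array([[px]],float),np.array(cm['mtx']),np.array(cm['dist']))[0,0]
    v=Rm(cm['orientation'])@np.array([d[0],-d[1],-1.]); return np.array(cm['position'],float),v
def at_z(cm,px,z):
    p,v=ray(cm,px); return p+v*(z-p[2])/v[2]
def tri(cms,pxs):
    A=np.zeros((3,3));b=np.zeros(3)
    for c,x in zip(cms,pxs):
        p,v=ray(c,x); v=v/np.linalg.norm(v); M=np.eye(3)-np.outer(v,v); A+=M;b+=M@p
    return np.linalg.solve(A,b)
def proj(cm,P):
    q=Rm(cm['orientation']).T@(np.array(P,float)-np.array(cm['position']))
    return cv2.projectPoints(np.array([[q[0],-q[1],-q[2]]]),np.zeros(3),np.zeros(3),np.array(cm['mtx']),np.array(cm['dist']))[0][0,0]
E
python3 - <<'E'
from h import *
o=get_obs();print(o)
for n in('top','side','wrist'):
    print(n,camera_model(n)); cv2.imwrite(f'pics/{n}0.png',get_image(n))
H=dict(knob=207,hook_a=174,ring1_eye=73,cup1=16,capsule1=0,ring1=8,carousel_base=0,rack=0,dock=0,pedal=0,tape=0,mug=0)
for th in H:
    for n in('top','side'):
        cm=camera_model(n)
        for d in tip_of(n,th): print(n,th,round(d['conf'],2),np.round(d['at']),np.round(at_z(cm,d['at'],H[th])))
E
```

```text
{'t': 0.0, 'qpos': array([-1.35701726e+00,  4.23849336e-01,  1.63068783e+00,  7.49557951e-06,
        1.08858307e+00, -1.89983575e-02]), 'qvel': array([-0.0013206 , -0.0006924 ,  0.00037898,  0.00032256, -0.00063903,
        0.00025899]), 'joint_torque': array([-4.92859945e-04, -5.44625044e+01, -2.73667860e+01,  6.44800183e-02,
        2.28960993e-02, -1.07746855e-04]), 'ee_pos': array([ 144.0914939 , -607.62089023,  238.89722157]), 'orientation': array([-1.30934914,  1.03685746, -1.03489353]), 'ft_force': array([-0.06408766, -0.52547912, -0.48846759]), 'moment': array([-0.03041817, -0.02813063, -0.00353424]), 'width': 87.97061143851779}
top {'mtx': array([[440.85532399,   0.        , 321.52287892],
       [  0.        , 440.85532399, 240.04148809],
       [  0.        ,   0.        ,   1.        ]]), 'dist': array([-0.10528318,  0.        ,  0.        ,  0.        ,  0.        ]), 'position': array([ 215.22912801,   -3.22020808, 1405.80470405]), 'orientation': array([ 0.15704088, -0.16494049, -1.66077532])}
side {'mtx': array([[478.47499   ,   0.        , 327.14719529],
       [  0.
[... 2225 characters left out ...]
221. 276.] [416. 311.   0.]
top rack 0.43 [459. 243.] [ 449. -473.    0.]
side rack 0.73 [303. 390.] [422. 307.   0.]
top dock 0.87 [400. 207.] [ 590. -295.    0.]
top dock 0.56 [335. 197.] [645. -83.   0.]
top dock 0.39 [422. 251.] [ 434. -344.    0.]
top dock 0.38 [297. 169.] [754.  35.   0.]
side dock 0.86 [336. 226.] [ 600. -322.    0.]
top pedal 0.76 [312. 276.] [388.  18.   0.]
side pedal 0.85 [367. 308.] [382.  11.   0.]
top tape 0.94 [218. 192.] [702. 307.   0.]
side tape 0.97 [193. 347.] [700. 295.  -0.]
side tape 0.49 [331. 373.] [386. 242.   0.]
side tape 0.28 [324. 242.] [ 596. -220.    0.]
top mug 0.94 [461. 242.] [ 451. -480.    0.]
side mug 0.96 [396. 210.] [ 452. -497.    0.]
```

View pics/top0.png

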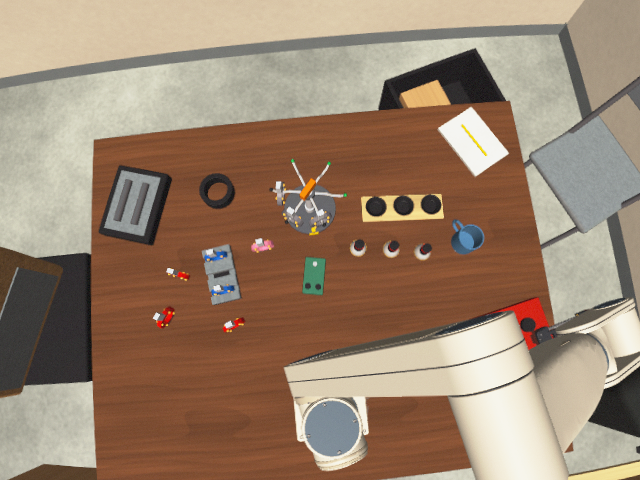

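View pics/side0.png

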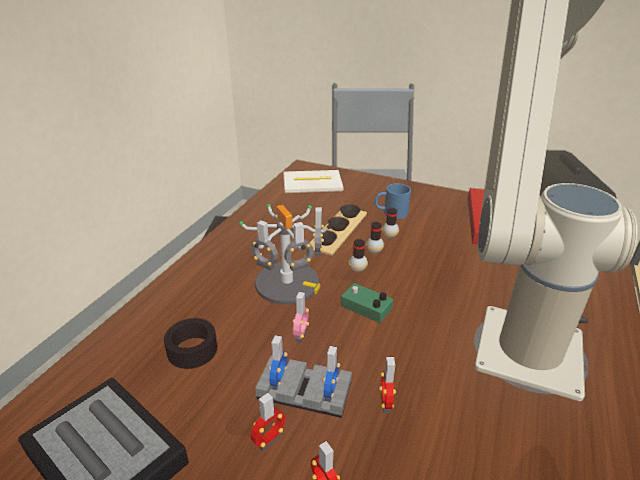

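The pictures show two blue cages, in the outer rack slots at top (215,255) and (222,291). There are three capsules near (358,246), (391,249) and (423,253), and the dock cups are at (376..431,205). The green tips are at (292,161), (329,163) and (346,195), and the yellow mark is at (313,231). The pink and red cages are decoys.

```bash
cat >> h.py <<'E'
def plan(tgt,jaw=None,o=None):
    """shift in tool axes to world target TCP; jaw: desired world angle (deg) of tool x, mod 180"""
    o=o or get_obs(); M=Rm(o['orientation']); p=np.array(o['ee_pos'])
    print('t',round(o['t'],2),'tcp',p.round(1),'jaw',np.degrees(np.arctan2(M[1,0],M[0,0])).round(2),'q1,q6',o['qpos'][[0,5]].round(2),'w',round(o['width'],1))
    s=M.T@(np.array(tgt,float)-p); print('shift',s.round(1),'|',np.linalg.norm(s).round(1))
    if jaw is not None:
        a=np.degrees(np.arctan2(M[1,0],M[0,0])); d=(jaw-a+90)%180-90
        print('turn world ccw %.2f deg -> about tool y %.4f rad (q6 dir see)'%(d,-np.radians(d)))
E
python3 - <<'E'
from h import *
o=get_obs();M=Rm(o['orientation']);print(M.round(3))
cm=camera_model('wrist');print(M.T@(cm['position']-o['ee_pos']),(M.T@Rm(cm['orientation'])).round(3))
plan([480,-270,300],None)
top,side=camera_model('top'),camera_model('side')
get_image('top');get_image('side')
for th in('ring1_eye','ring1','rack','knob','carousel_base','cup1'):
    a=[d for d in tip_of('top',th) if d['conf']>.4];b=[d for d in tip_of('side',th) if d['conf']>.4]
    for x in a:
        for y in b:
            P=tri([top,side],[x['at'],y['at']]); e=max(np.linalg.norm(proj(c,P)-q['at']) for c,q in((top,x),(side,y)))
            if e<4: print(th,P.round(),round(e,1))
print(at_z(top,[313,231],14),at_z(side,[311,287],14))
E
```

```text
[[ 0.231 -0.     0.973]
 [-0.973  0.     0.231]
 [-0.    -1.    -0.   ]]
[  -0.29599134 -145.14620483   83.49630812] [[ 1.     0.001 -0.001]
 [-0.001  0.302 -0.953]
 [-0.001  0.953  0.302]]
t 1.35 tcp [ 144.2 -608.1  239.6] jaw -76.66 q1,q6 [-1.36 -0.02] w 87.9
shift [-251.5  -60.3  404.8] | 480.3
ring1 [478. 313.  15.] 3.6
ring1 [417. 240. 336.] 3.3
ring1 [ 538.  186. -154.] 2.0
ring1 [ 578.  212. -389.] 1.3
ring1 [500. 166.  -4.] 1.3
ring1 [452. 135. 263.] 1.7
ring1 [253. 270.  -2.] 0.4
ring1 [417. 399. 131.] 2.0
ring1 [431. 437.   2.] 1.3
ring1 [398. 369. 219.] 1.2
ring1 [376. 317. 390.] 1.7
ring1 [374. 288.  -7.] 1.4
rack [421. 311.   0.] 0.4
knob [610.   5. 205.] 0.6
carousel_base [606.   1.   2.] 2.4
cup1 [ 585. -292.   30.] 1.3
cup1 [ 623. -309.  -63.] 2.7
cup1 [ 573. -384.   22.] 1.2
cup1 [ 554. -209.   84.] 1.6
cup1 [ 588. -219.    1.] 2.4
[532.41181352   0.65520742  14.        ] [537.66728435   8.38037396  14.        ]
```

Emit:
{"fn": "arm_command", "kwargs": {"targets": [[-18,-4.6,37,0],[-18,-4.6,37,0],[-18,-4.6,37,0],[-18,-4.6,37,0],[-18,-4.6,37,0],[-18,-4.6,37,0],[-18,-4.6,37,0],[-18,-4.6,37,0],[-18,-4.6,37,0],[-18,-4.6,37,0],[-18,-4.6,37,0],[-18,-4.6,37,0],[-18,-4.6,37,0],[0,0,0,0],[0,0,0,0]]}}

```text
t: 3.3
ee_pos: [559.6, -267.9, 299.5]
orientation: [-1.312, 1.033, -1.034]
ft_force: [-0.3, -0.1, -0.4]
width: 88.1
```

Run:
```python
from h import *
plan([560,-270,300]); cm=camera_model('wrist'); cv2.imwrite('pics/w1.png',get_image('wrist'))
for th,z in(('cup1',16),('capsule1',0),('dock',0)):
    for d in tip_of('wrist',th): print(th,round(d['conf'],2),np.round(d['at']),np.round(at_z(cm,d['at'],z),1))
for d in silhouettes('wrist','capsule1'): print(round(d['conf'],2),d['at'],at_z(cm,d['at'],40).round(1),d['pixels'].sum())
```

```text
t 3.3 tcp [ 559.6 -267.9  299.5] jaw -76.45 q1,q6 [-0.47  0.87] w 88.1
shift [ 2.1 -0.5 -0.1] | 2.2
cup1 0.93 [268. 154.] [ 590.3 -210.8   16. ]
cup1 0.88 [430. 199.] [ 584.8 -389.8   16. ]
cup1 0.74 [352. 179.] [ 586.1 -302.6   16. ]
capsule1 0.86 [186. 245.] [ 465.7 -138.6    0. ]
capsule1 0.57 [350. 311.] [ 429.4 -343.9    0. ]
capsule1 0.24 [ 60. 279.] [386.4   9.1   0. ]
dock 0.71 [350. 174.] [ 588.1 -301.4    0. ]
0.91 [264.7, 290.6] [ 450.3 -238.9   40. ] 2270
0.79 [352.6, 325.1] [ 431.8 -342.4   40. ] 2281
0.79 [174.6, 256.2] [ 466.5 -137.8   40. ] 2481
```

View pics/w1.png

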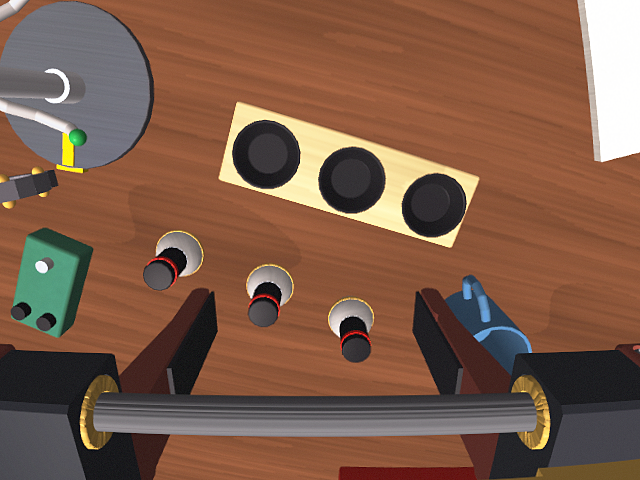

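Run:
```python
from h import *
cm=camera_model('wrist')
for p in((160,275),(264,310),(356,348)): print(at_z(cm,p,90).round(1))
plan([430.5,-343.5,130])
```

```text
[ 463.9 -142.1   90. ]
[ 451.  -245.3   90. ]
[ 430.4 -342.7   90. ]
t 3.55 tcp [ 557.1 -270.5  299.3] jaw -76.76 q1,q6 [-0.47  0.87] w 87.6
shift [  42.1  169.3 -139.9] | 223.6
```

Emit:
{"fn": "arm_command", "kwargs": {"targets": [[7.1,26.7,-23.5,0],[7.1,26.7,-23.5,0],[7.1,26.7,-23.5,0],[7.1,26.7,-23.5,0],[7.1,26.7,-23.5,0],[7.1,26.7,-23.5,0],[0,0,0,0],[0,17.3,0,0],[0,17.3,0,0],[0,17.3,0,0],[0,17.3,0,0],[0,0,0,0],[0,0,0,0]]}}

```text
t: 4.63
ee_pos: [430.6, -343.6, 70.2]
orientation: [-1.31, 1.038, -1.036]
ft_force: [-0.2, -0.0, 0.6]
width: 87.8
```

Emit:
{"fn": "arm_command", "kwargs": {"targets": [[0,0,0,0],[0,0,0,0],[0,0,0,0],[0,0,0,0],[0,0,0,0],[0,0,0,0],[0,0,0,0],[0,0,0,0]], "gripper": 0}}

```text
t: 5.3
ee_pos: [430.9, -343.4, 70.1]
orientation: [-1.31, 1.036, -1.036]
ft_force: [0.3, 0.8, -0.0]
width: 37.6
```

Run:
```python
from h import *
plan([584.8,-390.5,100]); cv2.imwrite('pics/w2.png',get_image('wrist'))
```

```text
t 5.3 tcp [ 430.9 -343.4   70.1] jaw -76.66 q1,q6 [-0.69  0.64] w 37.6
shift [ 81.3 -29.9 138.9] | 163.7
```

View pics/w2.png

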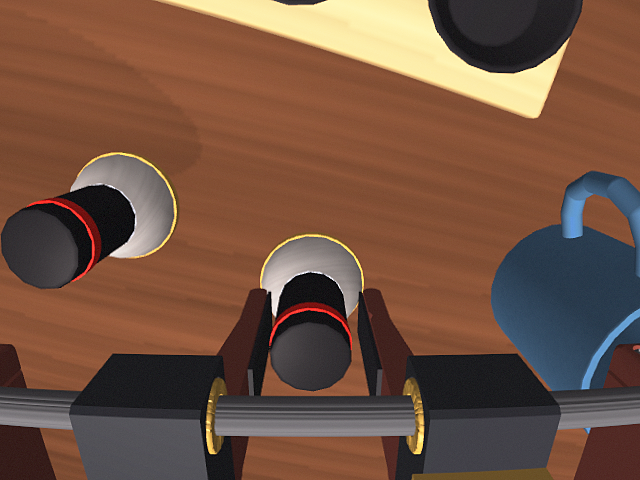

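Emit:
{"fn": "arm_command", "kwargs": {"targets": [[0,0,0,0],[0,0,0,0],[0,0,0,0],[0,0,0,0],[0,0,0,0],[0,-10,0,0],[0,-20,0,0],[0,-20,0,0],[16.3,0,27.9,0],[16.3,0,27.9,0],[16.3,0,27.9,0],[16.3,0,27.9,0],[16.2,0,27.9,0],[0,0,0,0],[0,15,0,0],[0,12,0,0],[0,4,0,0],[0,2,0,0],[0,0,0,0]]}}

```text
t: 6.93
ee_pos: [583.3, -389.4, 86.1]
orientation: [-1.31, 1.04, -1.033]
ft_force: [0.8, -0.7, -0.6]
width: 29.7
```

Run:
```python
from h import *
plan([584.8,-390.5,86]);print(get_obs()['ft_force']); cm=camera_model('wrist'); cv2.imwrite('pics/w3.png',get_image('wrist'))
for d in tip_of('wrist','cup1'): print(round(d['conf'],2),np.round(d['at']),np.round(at_z(cm,d['at'],16),1))
for d in silhouettes('wrist','capsule1'): print(round(d['conf'],2),d['at'],at_z(cm,d['at'],40).round(1),d['pixels'].sum())
```

```text
t 6.93 tcp [ 583.3 -389.4   86.1] jaw -76.69 q1,q6 [-0.61  0.73] w 29.7
shift [1.4 0.1 1.2] | 1.9
[ 0.77348188 -0.72089074 -0.57007271]
0.98 [157. 228.] [ 585.9 -299.    16. ]
0.95 [  6. 183.] [ 592.3 -209.5   16. ]
0.87 [55.9, 382.8] [ 486.5 -256.4   40. ] 1924
0.64 [316.2, 304.5] [ 572.7 -392.5   40. ] 12236
```

View pics/w3.png

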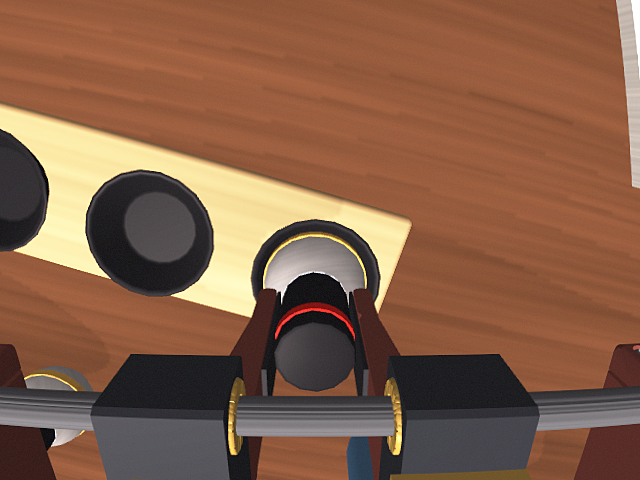

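Emit:
{"fn": "arm_command", "kwargs": {"targets": [[0,0,0,0],[0,0,0,0],[0,0,0,0],[0,0,0,0],[0,0,0,0],[0,-30,0,0],[0,-30,0,0],[-23,-20,-8,0],[-23,-20,-8,0],[-23,-20,-8,0],[-23,0,-8,0],[-23,0,-8,0],[0,0,0,0],[0,0,0,0]], "gripper": 75}}

```text
t: 8.25
ee_pos: [519.7, -287.1, 207.6]
orientation: [-1.311, 1.035, -1.036]
ft_force: [0.6, 0.1, -0.3]
width: 66.2
```

Run:
```python
from h import *
cm=camera_model('wrist'); cv2.imwrite('pics/w4.png',get_image('wrist'))
for d in tip_of('wrist','cup1'): print(round(d['conf'],2),np.round(d['at']),np.round(at_z(cm,d['at'],16),1))
for d in tip_of('wrist','capsule1'): print('cap',round(d['conf'],2),np.round(d['at']),np.round(at_z(cm,d['at'],0),1),np.round(at_z(cm,d['at'],16),1))
for d in silhouettes('wrist','capsule1'): print(round(d['conf'],2),d['at'],at_z(cm,d['at'],40).round(1),d['pixels'].sum())
plan([451,-241,110])
```

```text
0.86 [348. 141.] [ 586.8 -299.4   16. ]
0.67 [240. 108.] [ 591.9 -209.1   16. ]
cap 0.81 [453. 167.] [ 586.6 -395.1    0. ] [ 587.2 -389.3   16. ]
cap 0.65 [143. 233.] [ 465.1 -139.     0. ] [ 471.3 -144.8   16. ]
cap 0.55 [250. 277.] [ 445.5 -243.4    0. ] [ 452.5 -244.4   16. ]
0.95 [119.1, 246.6] [ 463.9 -135.3   40. ] 4496
0.84 [472.0, 177.9] [ 583.8 -397.7   40. ] 4842
0.7 [248.6, 281.7] [ 458.5 -245.4   40. ] 2772
t 8.45 tcp [ 520.6 -288.6  207. ] jaw -76.69 q1,q6 [-0.53  0.81] w 65.8
shift [-62.4  96.9 -56.8] | 128.5
```

View pics/w4.png

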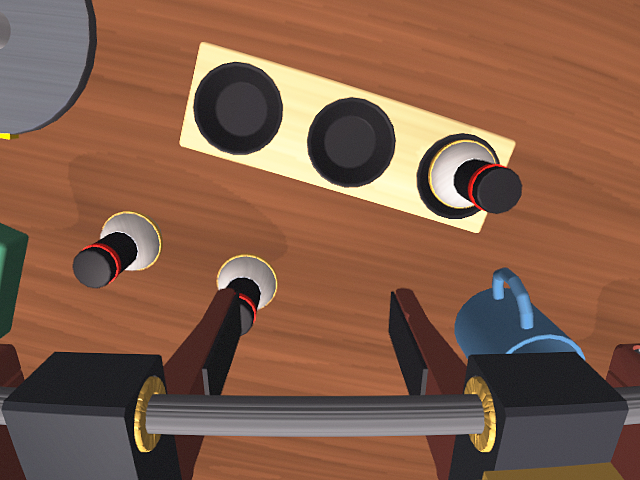

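Emit:
{"fn": "arm_command", "kwargs": {"targets": [[-15.2,15,-14.1,0],[-15.2,15,-14.1,0],[-15.2,15,-14.1,0],[-15.2,15,-14.1,0],[0,0,0,0],[0,20,0,0],[0,20,0,0],[0,20,0,0],[0,16,0,0],[0,0,0,0]]}}

```text
t: 9.28
ee_pos: [451.1, -242.1, 68.9]
orientation: [-1.311, 1.039, -1.034]
ft_force: [-0.9, 0.3, 0.4]
width: 65.7
```

Emit:
{"fn": "arm_command", "kwargs": {"targets": [[0,0,0,0],[0,0,0,0],[0,0,0,0],[0,0,0,0],[0,0,0,0],[0,0,0,0],[0,0,0,0],[0,0,0,0],[0,0,0,0]], "gripper": 0}}

```text
t: 10.03
ee_pos: [451.5, -241.9, 71.7]
orientation: [-1.31, 1.035, -1.037]
ft_force: [-0.3, 0.5, 6.4]
width: 29.8
```

Run:
```python
from h import *
plan([586.8,-300.5,120]); cm=camera_model('wrist'); cv2.imwrite('pics/w5.png',get_image('wrist'))
for d in silhouettes('wrist','capsule1'):
    ys,xs=np.nonzero(d['pixels']); print(round(d['conf'],2),np.round(d['at']),xs.min(),xs.max(),ys.min(),ys.max())
```

```text
t 10.03 tcp [ 451.5 -241.9   71.7] jaw -76.66 q1,q6 [-0.52  0.82] w 29.8
shift [ 88.3 -48.2 118.2] | 155.2
0.91 [313. 310.] 264 365 237 394
0.78 [ 87. 230.] 0 171 162 300
0.69 [639. 102.] 633 639 80 127
```

Emit:
{"fn": "arm_command", "kwargs": {"targets": [[0,-10,0,0],[0,-20,0,0],[0,-20,0,0],[17.6,0,23.8,0],[17.6,0,23.8,0],[17.6,0,23.8,0],[17.6,0,23.8,0],[17.6,0,23.8,0],[0,0,0,0],[0,15,0,0],[0,12,0,0],[0,4,0,0],[0,2,0,0],[0,0,0,0],[0,0,0,0]]}}

```text
t: 11.38
ee_pos: [586.6, -299.6, 88.2]
orientation: [-1.311, 1.037, -1.036]
ft_force: [0.2, -0.4, -1.1]
width: 29.8
```

Emit:
{"fn": "arm_command", "kwargs": {"targets": [[0,0,0,0],[0,0,0,0],[0,0,0,0],[0,0,0,0],[0,0,0,0],[0,-30,0,0],[0,-30,0,0],[-23,-20,-8,0],[-23,-20,-8,0],[-23,-20,-8,0],[-23,0,-8,0],[-23,0,-8,0],[0,0,0,0],[0,0,0,0]], "gripper": 75}}

```text
t: 12.55
ee_pos: [521.4, -196.5, 208.5]
orientation: [-1.311, 1.035, -1.035]
ft_force: [-0.1, 0.1, 0.2]
width: 66.0
```

Run:
```python
from h import *
cm=camera_model('wrist'); cv2.imwrite('pics/w6.png',get_image('wrist'))
for d in tip_of('wrist','cup1'): print(round(d['conf'],2),np.round(d['at']),np.round(at_z(cm,d['at'],16),1))
for d in tip_of('wrist','capsule1'): print('cap',round(d['conf'],2),np.round(d['at']),np.round(at_z(cm,d['at'],0),1),np.round(at_z(cm,d['at'],16),1))
for d in silhouettes('wrist','capsule1'): print(round(d['conf'],2),d['at'],at_z(cm,d['at'],40).round(1),d['pixels'].sum())
plan([466,-139,110])
```

```text
0.85 [349. 136.] [ 592.1 -208.4   16. ]
cap 0.92 [452. 174.] [ 581.9 -306.     0. ] [ 582.8 -300.1   16. ]
cap 0.9 [548. 198.] [ 583.6 -399.3    0. ] [ 584.5 -389.2   16. ]
cap 0.61 [237. 257.] [ 463.1 -136.9    0. ] [ 469.4 -138.7   16. ]
cap 0.24 [ 79. 296.] [386.8   8.9   0. ] [396.5   0.5  16. ]
0.92 [581.3, 211.1] [ 582.5 -406.8   40. ] 5419
0.88 [230.9, 265.3] [ 470.7 -137.8   40. ] 3083
0.57 [470.2, 180.7] [ 583.  -306.7   40. ] 4951
t 12.75 tcp [ 522.3 -197.9  208. ] jaw -76.69 q1,q6 [-0.38  0.96] w 65.8
shift [-70.4  98.  -41.3] | 127.5
```

View pics/w6.png

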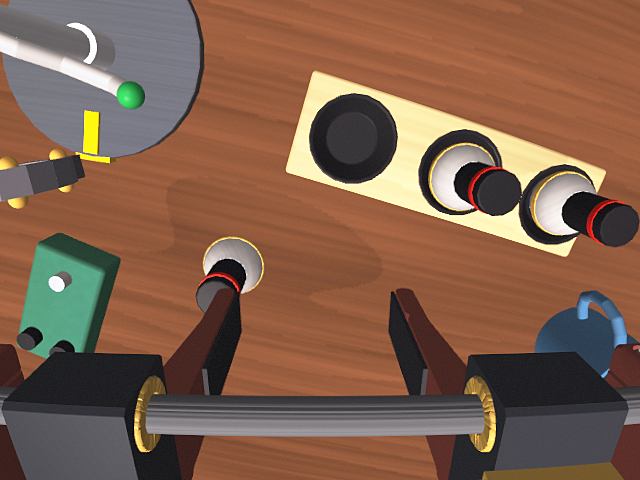

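Emit:
{"fn": "arm_command", "kwargs": {"targets": [[-17.6,15,-10.3,0],[-17.6,15,-10.3,0],[-17.6,15,-10.3,0],[-17.6,15,-10.3,0],[0,0,0,0],[0,20,0,0],[0,20,0,0],[0,20,0,0],[0,16,0,0],[0,0,0,0]]}}

```text
t: 13.58
ee_pos: [465.1, -138.7, 69.9]
orientation: [-1.311, 1.039, -1.034]
ft_force: [-0.2, 0.4, -0.4]
width: 66.0
```

Emit:
{"fn": "arm_command", "kwargs": {"targets": [[0,0,0,0],[0,0,0,0],[0,0,0,0],[0,0,0,0],[0,0,0,0],[0,0,0,0],[0,0,0,0],[0,0,0,0],[0,0,0,0]], "gripper": 0}}

```text
t: 14.33
ee_pos: [465.8, -138.3, 72.6]
orientation: [-1.31, 1.035, -1.037]
ft_force: [0.2, 0.2, 6.3]
width: 29.7
```

Run:
```python
from h import *
plan([591,-209.8,120]); cm=camera_model('wrist'); get_image('wrist')
for d in silhouettes('wrist','capsule1'):
    ys,xs=np.nonzero(d['pixels']); print(round(d['conf'],2),np.round(d['at']),xs.min(),xs.max(),ys.min(),ys.max())
```

```text
t 14.33 tcp [ 465.8 -138.3   72.6] jaw -76.66 q1,q6 [-0.31  1.02] w 29.7
shift [ 98.5 -47.3 105.4] | 151.8
0.62 [314. 308.] 263 364 235 392
```

Emit:
{"fn": "arm_command", "kwargs": {"targets": [[0,-10,0,0],[0,-20,0,0],[0,-20,0,0],[19.7,0,21.2,0],[19.7,0,21.2,0],[19.7,0,21.2,0],[19.6,0,21.3,0],[19.6,0,21.3,0],[0,0,0,0],[0,15,0,0],[0,12,0,0],[0,4,0,0],[0,2,0,0],[0,0,0,0],[0,0,0,0]]}}

```text
t: 15.68
ee_pos: [590.9, -209.0, 89.2]
orientation: [-1.311, 1.036, -1.035]
ft_force: [0.1, -0.1, -1.1]
width: 29.5
```

Emit:
{"fn": "arm_command", "kwargs": {"targets": [[0,0,0,0],[0,0,0,0],[0,0,0,0],[0,0,0,0],[0,0,0,0],[0,-30,0,0],[0,-38,0,0],[0,-38,0,0],[0,-38,0,0],[0,-38,0,0],[0,-38,0,0],[-30.5,0,8.8,0],[-30.5,0,8.8,0],[-30.5,0,8.8,0],[-30.5,0,8.8,0],[-30.5,0,8.8,0],[-30.5,0,8.8,0],[0,0,0,0],[0,0,0,0]], "gripper": 75}}

```text
t: 17.27
ee_pos: [600.4, -17.6, 309.2]
orientation: [-1.312, 1.034, -1.034]
ft_force: [-0.6, -0.7, 0.3]
width: 65.7
```

```bash
cat > car.py <<'E'
from h import *
import sys
def car(n='wrist'):
    cm=camera_model(n); im=get_image(n); cv2.imwrite(sys.argv[1],im)
    for th,z in(('knob',207),('hook_a',174),('carousel_base',0)):
        for d in tip_of(n,th): print(th,round(d['conf'],2),np.round(d['at']),np.round(at_z(cm,d['at'],z),1))
    for d in silhouettes(n,'knob')[:1]: print('sil',d['conf'],at_z(cm,d['at'],225))
    hsv=cv2.cvtColor(im,cv2.COLOR_BGR2HSV)
    for nm,lo,hi,z in(('green',(50,150,60),(75,255,255),182),('orange',(8,200,120),(16,255,255),225),('yellow',(23,180,120),(32,255,255),14)):
        m=cv2.inRange(hsv,lo,hi); k,l,s,c=cv2.connectedComponentsWithStats(m)
        for i in range(1,k):
            if s[i,4]>60:
                ys,xs=np.nonzero(l==i); W=np.array([at_z(cm,(x,y),z)[:2] for x,y in zip(xs,ys)]) if s[i,4]<9000 else np.zeros((2,2))
                r=cv2.minAreaRect(W.astype(np.float32)); e=np.linalg.eigh(np.cov(W.T))[1][:,1]
                print(nm,s[i,4],c[i].round(),W.mean(0).round(1),'ang',np.degrees(np.arctan2(e[1],e[0])).round(1),'rect',np.round(r[0]),np.round(r[1]))
car()
plan([608,3,250])
E
python3 car.py pics/w7.png
```

```text
knob 0.63 [288. 224.] [613.4   2.5 207. ]
hook_a 0.86 [391. 254.] [599.2 -75.3 174. ]
hook_a 0.72 [273.  93.] [688.2  31.3 174. ]
hook_a 0.71 [386. 143.] [674.4 -49.7 174. ]
hook_a 0.3 [257. 349.] [498.1   5.  174. ]
carousel_base 0.59 [299. 175.] [614.3   3.2   0. ]
sil 0.87 [610.9990777   10.39740533 225.        ]
green 239 [266.  47.] [714.2  40.5] ang 132.0 rect [714.  41.] [10. 10.]
green 212 [422. 119.] [695.1 -66.4] ang 96.6 rect [695. -66.] [10. 10.]
green 154 [428. 274.] [ 592.9 -103.4] ang -148.4 rect [ 593. -103.] [10. 10.]
orange 1061 [288. 212.] [624.7   4.3] ang 133.7 rect [616.   4.] [21. 60.]
t 17.52 tcp [600.5 -20.3 309. ] jaw -76.75 q1,q6 [-0.05  1.29] w 66.1
shift [-20.9  59.   12.7] | 63.9
```

View pics/w7.png

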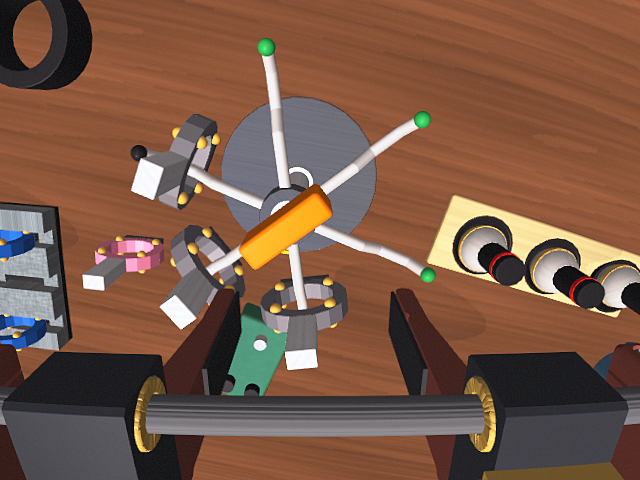

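Emit:
{"fn": "arm_command", "kwargs": {"targets": [[-9.8,0,8.2,0],[-9.8,0,8.2,0],[0,0,0,-0.1228],[0,0,0,-0.1228],[0,0,0,-0.1228],[0,0,0,-0.1228],[0,0,0,-0.1228],[0,0,0,-0.1228],[0,0,0,-0.1228],[0,0,0,-0.1228],[0,0,0,-0.1228],[0,0,0,-0.1228],[0,0,0,-0.1228],[0,0,0,-0.1228],[0,0,0,-0.1228],[0,0,0,-0.1228],[0,0,0,-0.1228],[0,0,0,-0.1228],[0,0,0,-0.1228],[0,0,0,-0.1228]]}}

```text
t: 19.18
ee_pos: [612.6, 4.7, 309.0]
orientation: [-1.46, -0.686, 0.686]
ft_force: [0.3, 0.5, -0.5]
width: 65.7
```

Emit:
{"fn": "arm_command", "kwargs": {"targets": [[0,0,0,0],[0,0,0,0]]}}

```text
t: 19.35
ee_pos: [612.4, 4.4, 309.0]
orientation: [-1.462, -0.679, 0.678]
ft_force: [-0.8, -0.6, -0.2]
width: 66.1
```

```bash
python3 car.py pics/w8.png; python3 -c "
from h import *
o=get_obs();print(o['qpos'],Rm(o['orientation']).round(3))"
```

```text
knob 0.68 [317. 250.] [613.4   5.4 207. ]
hook_a 0.88 [219. 289.] [598.  -77.5 174. ]
hook_a 0.83 [407. 290.] [689.9  29.9 174. ]
hook_a 0.67 [312. 338.] [675.1 -51.1 174. ]
carousel_base 0.79 [313. 190.] [610.1   3.5   0. ]
sil 0.91 [583.08537854  29.8717077  225.        ]
green 151 [187. 310.] [ 593.4 -104.1] ang 111.8 rect [ 593. -104.] [10. 11.]
green 145 [440. 309.] [714.9  40. ] ang 160.7 rect [715.  40.] [11. 10.]
green 128 [314. 372.] [696.  -66.9] ang 135.1 rect [696. -67.] [ 9. 10.]
orange 756 [316. 240.] [604.   12.9] ang 141.9 rect [610.   6.] [18. 65.]
yellow 90 [257. 137.] [527.2  -2.9] ang 93.4 rect [527.  -2.] [ 4. 29.]
yellow 357 [272. 151.] [548.9  -1. ] ang -176.9 rect [549.  -1.] [34. 11.]
t 19.6 tcp [612.    4.  309.1] jaw 49.9 q1,q6 [-0.01 -0.88] w 65.9
shift [-3.3 59.1  2.5] | 59.2
[-1.30002481e-02  3.34683935e-01  1.59424424e+00  6.21809838e-05
  1.21266574e+00 -8.83863464e-01] [[ 0.644 -0.    -0.765]
 [ 0.765  0.     0.644]
 [ 0.    -1.     0.   ]]
```

View pics/w8.png

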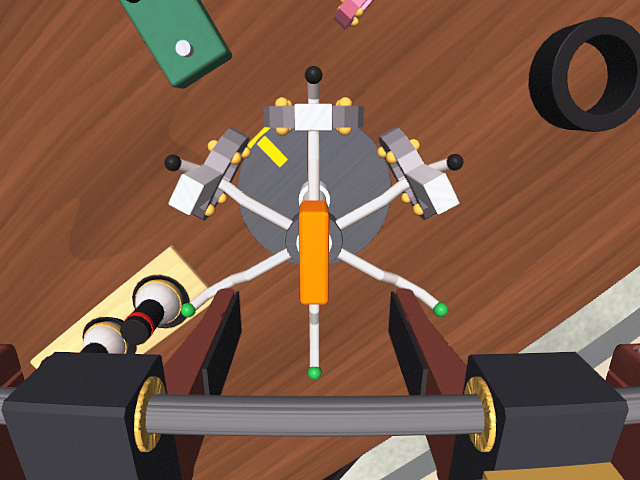

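Emit:
{"fn": "arm_command", "kwargs": {"targets": [[0,25,0,0],[0,25,0,0],[0,20,0,0],[0,15,0,0],[0,12,0,0],[0,0,0,0]]}}

```text
t: 20.1
ee_pos: [610.6, 3.8, 209.6]
orientation: [-1.46, -0.677, 0.683]
ft_force: [0.0, -0.6, -1.0]
width: 65.8
```

Emit:
{"fn": "arm_command", "kwargs": {"targets": [[0,0,0,0],[0,0,0,0],[0,0,0,0],[0,0,0,0],[0,0,0,0],[0,0,0,0],[0,0,0,0],[0,0,0,0],[0,0,0,0],[0,0,0,0],[0,0,0,0]], "gripper": 0}}

```text
t: 21.02
ee_pos: [612.1, 3.9, 212.3]
orientation: [-1.461, -0.681, 0.681]
ft_force: [-0.4, 2.5, 2.2]
width: 17.8
```

Emit:
{"fn": "arm_command", "kwargs": {"targets": [[0,0,0,0.07],[0,0,0,0.09],[0,0,0,0.1],[0,0,0,0.1],[0,0,0,0.1],[0,0,0,0.1],[0,0,0,0.1],[0,0,0,0.1],[0,0,0,0.1],[0,0,0,0.1],[0,0,0,0.1],[0,0,0,0.1],[0,0,0,0.1],[0,0,0,0.07],[0,0,0,0],[0,0,0,0]]}}

```text
t: 22.35
ee_pos: [612.6, 4.0, 212.3]
orientation: [-1.54, 0.356, -0.358]
ft_force: [3.7, 1.9, 0.3]
width: 17.5
```

Emit:
{"fn": "arm_command", "kwargs": {"targets": [[0,0,0,0],[0,0,0,0],[0,0,0,0],[0,0,0,0],[0,0,0,0],[0,-25,0,0],[0,-35,0,0],[0,-35,0,0],[0,0,0,0],[0,0,0,0]], "gripper": 60}}

```text
t: 23.18
ee_pos: [613.0, 3.7, 309.4]
orientation: [-1.54, 0.355, -0.362]
ft_force: [0.4, 0.4, -0.8]
width: 52.7
```

```bash
python3 car.py pics/w9.png; python3 -c "
from h import *
plan([480,200,330])"
```

```text
knob 0.9 [314. 249.] [613.5   4.6 207. ]
hook_a 0.73 [313. 338.] [575.3 -70.6 174. ]
hook_a 0.58 [406. 290.] [656.1 -65.7 174. ]
carousel_base 0.58 [310. 192.] [609.3   4.3   0. ]
sil 0.61 [631.15163753  38.31030676 225.        ]
green 152 [187. 310.] [503.7  -4. ] ang -135.9 rect [504.  -4.] [11. 10.]
green 140 [439. 309.] [672.5 -87.2] ang 86.3 rect [673. -87.] [10. 10.]
green 132 [313. 372.] [564.1 -94.5] ang 63.2 rect [564. -95.] [10. 10.]
orange 644 [319. 235.] [622.1  16. ] ang 70.2 rect [614.   7.] [65. 17.]
yellow 214 [259. 225.] [542.6  -1.6] ang 178.2 rect [544.  -1.] [26. 12.]
yellow 86 [247. 231.] [527.2  -1.3] ang 94.1 rect [528.  -1.] [ 5. 30.]
t 23.43 tcp [611.1   3.8 305.3] jaw -26.21 q1,q6 [-0.01  0.44] w 52.9
shift [-2.3 55.3 -2. ] | 55.4
t 23.43 tcp [611.1   3.8 305.3] jaw -26.21 q1,q6 [-0.01  0.44] w 52.9
shift [-204.3  -24.3  118.1] | 237.3
```

View pics/w9.png

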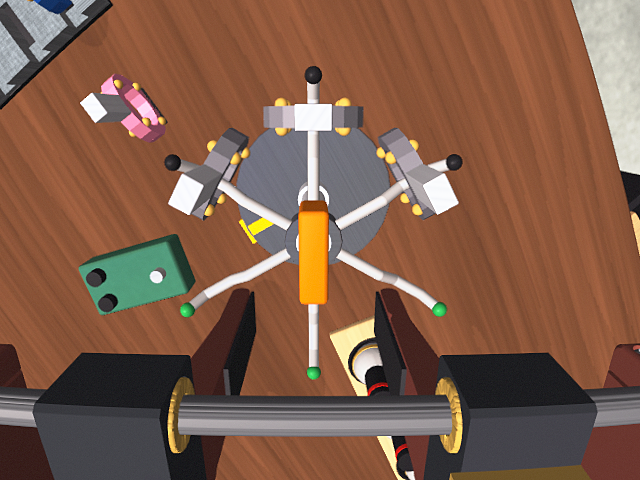

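Emit:
{"fn": "arm_command", "kwargs": {"targets": [[-32,0,17.9,0],[-32,0,17.9,0],[-32,0,17.9,0],[-32,0,17.9,0],[-32,0,17.9,0],[-32,0,17.9,0],[-32,0,17.9,0],[-32,0,17.9,0],[-32,0,17.9,0],[0,0,0,-0.1167],[0,0,0,-0.1167],[0,0,0,-0.1167],[0,0,0,-0.1167],[0,0,0,-0.1167],[0,0,0,-0.1167],[0,0,0,0],[0,0,0,0]]}}

```text
t: 24.85
ee_pos: [424.4, 275.4, 306.3]
orientation: [-1.563, -0.187, 0.189]
ft_force: [-0.3, -0.1, 0.1]
width: 52.6
```

```bash
cat > rk.py <<'E'
from h import *
import sys
cm=camera_model('wrist'); im=get_image('wrist'); cv2.imwrite(sys.argv[1],im)
for th,z in(('ring1_eye',73),('ring1',8),('rack',0)):
    for d in tip_of('wrist',th): print(th,round(d['conf'],2),np.round(d['at']),np.round(at_z(cm,d['at'],z),1))
g=cv2.cvtColor(im,cv2.COLOR_BGR2HSV); m=cv2.inRange(g,(0,0,215),(179,25,255)); k,l,s,c=cv2.connectedComponentsWithStats(m)
for i in range(1,k):
    if 80<s[i,4]<9000:
        ys,xs=np.nonzero(l==i); W=np.array([at_z(cm,(x,y),130)[:2] for x,y in zip(xs,ys)]); r=cv2.minAreaRect(W.astype(np.float32))
        print('stem top',s[i,4],c[i].round(),W.mean(0).round(1),np.round(r[0],1),np.round(r[1],1),round(r[2],1))
plan([480,320,150])
E
python3 rk.py pics/w10.png
```

```text
ring1 0.93 [265. 159.] [363.3 297.6   8. ]
ring1 0.8 [358.  43.] [430.6 434.    8. ]
ring1 0.78 [351. 297.] [495.4 163.4   8. ]
ring1 0.78 [167. 158.] [259.  274.4   8. ]
ring1 0.74 [369. 173.] [476.6 310.2   8. ]
rack 0.94 [315. 167.] [417.5 301.5   0. ]
stem top 510 [375.  16.] [430.7 433.7] [430.8 433.7] [19.1 13.3] 68.0
stem top 380 [118. 178.] [262.1 272.5] [262.  272.4] [13.3 19.4] 24.0
stem top 434 [250. 180.] [366.4 295.5] [365.9 295. ] [14.9 20.5] 8.1
stem top 423 [388. 192.] [475.3 311.7] [475.2 311.1] [14.1 20.5] 8.1
stem top 2574 [ 15. 311.] [173.8 124.8] [172.6 108.5] [134.6  28.9] 89.8
stem top 282 [360. 349.] [492.7 168.7] [492.6 169. ] [13.9 20.2] 7.3
t 25.05 tcp [424.7 275.5 306.8] jaw 13.79 q1,q6 [0.55 0.31] w 52.8
shift [ 64.4 156.8  30.1] | 172.2
```

View pics/w10.png

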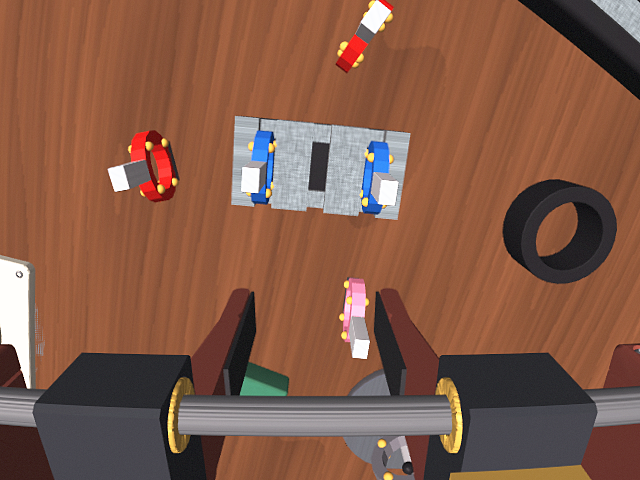

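Emit:
{"fn": "arm_command", "kwargs": {"targets": [[0,0,0,0.098],[27.4,30,14.2,0],[27.5,30,14.2,0],[0,35,0,0],[0,35,0,0],[0,30,0,0],[0,20,0,0],[0,17.5,0,0],[0,0,0,0]]}}

```text
t: 25.8
ee_pos: [471.3, 309.1, 108.0]
orientation: [-1.571, -0.108, 0.117]
ft_force: [-0.5, 0.1, 0.5]
width: 52.3
```

Emit:
{"fn": "arm_command", "kwargs": {"targets": [[0,0,0,0],[0,0,0,0],[0,0,0,0],[0,0,0,0],[0,0,0,0],[0,0,0,0],[0,0,0,0],[0,0,0,0],[0,0,0,0],[0,0,0,0]], "gripper": 0}}

```text
t: 26.63
ee_pos: [473.7, 310.6, 112.1]
orientation: [-1.567, -0.114, 0.113]
ft_force: [-0.0, -0.5, 5.6]
width: 13.8
```

```bash
python3 rk.py pics/w11.png
```

```text
ring1 0.92 [315. 251.] [474.2 309.1   8. ]
ring1 0.92 [319. 426.] [497.2 169.9   8. ]
ring1 0.86 [276.  34.] [433.8 433.4   8. ]
ring1 0.86 [  5. 260.] [264.1 272.    8. ]
ring1 0.79 [145. 247.] [364.3 296.3   8. ]
rack 0.97 [234. 241.] [420.3 305.6   0. ]
stem top 1351 [ 30. 348.] [366.7 296.3] [366.6 295.9] [13.3 19.6] 7.6
stem top 1752 [314. 353.] [473.3 312. ] [473.4 311.7] [13.3 19.5] 7.3
t 26.83 tcp [473.7 310.6 112.1] jaw 8.28 q1,q6 [0.56 0.41] w 13.8
shift [  7.6 -37.9   8.4] | 39.5
```

View pics/w11.png

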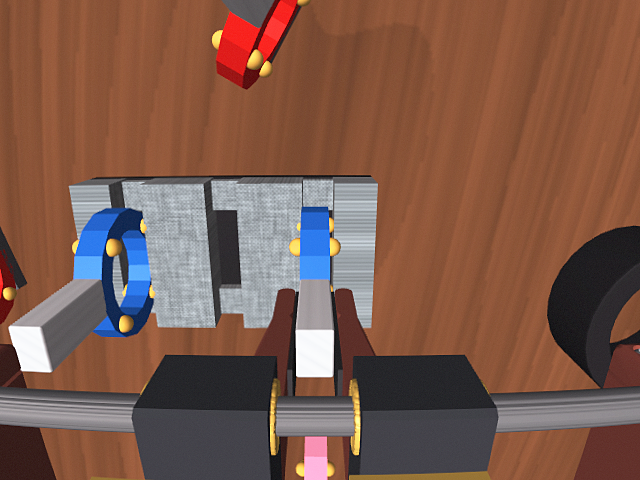

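Emit:
{"fn": "arm_command", "kwargs": {"targets": [[0,-15,0,0],[0,-30,0,0],[0,-35,0,0],[0,-35,0,0],[0,-20,0,0],[-8,0,-31,0],[-8,0,-31,0],[-8,0,-31,0],[-8,0,-31,0],[-8,0,-31,0],[-8,0,-31,0],[-8,0,-31,0],[-8,0,-31,0],[0,0,-31,0],[0,0,-32,0],[0,0,0,0.08],[0,0,0,0],[0,0,0,0],[0,0,0,0]]}}

```text
t: 28.42
ee_pos: [454.5, -6.0, 246.3]
orientation: [-1.57, -0.052, 0.053]
ft_force: [0.0, -0.6, -1.3]
width: 13.9
```

```bash
cat > hk.py <<'E'
from h import *
import sys
def loop(jobs):
    for n in jobs:
        cm=camera_model(n); im=get_image(n); cv2.imwrite(f'pics/{sys.argv[1]}_{n}.png',im)
        for th,z in(('hook_a',174),('ring1_eye',200),('knob',207)):
            for d in tip_of(n,th):
                if d['conf']>.3: print(n,th,round(d['conf'],2),np.round(d['at']),np.round(at_z(cm,d['at'],z),1))
        m=cv2.inRange(cv2.cvtColor(im,cv2.COLOR_BGR2HSV),(50,150,60),(75,255,255)); k,l,s,c=cv2.connectedComponentsWithStats(m)
        for i in range(1,k):
            if 15<s[i,4]<2000: print(n,'green',s[i,4],c[i].round(1),at_z(cm,c[i],184).round(1))
plan([float(v) for v in sys.argv[2:5]])
loop(['wrist','side'])
E
python3 hk.py h1 455 -7 238
```

```text
t 28.42 tcp [454.5  -6.  246.3] jaw 3.84 q1,q6 [-0.04 -0.11] w 13.9
shift [ 0.4  8.3 -1. ] | 8.4
wrist hook_a 0.98 [615. 369.] [659.1 -66.9 174. ]
wrist hook_a 0.82 [496. 375.] [575.8 -73.1 174. ]
wrist hook_a 0.66 [446. 268.] [529.7  -2.1 174. ]
wrist knob 0.74 [496. 376.] [556.4 -51.1 207. ]
wrist knob 0.71 [620. 289.] [613.3   4.2 207. ]
wrist green 277 [405.8 274.1] [504.4  -3.3 184. ]
side hook_a 0.93 [316. 233.] [529.2  -6.5 174. ]
side hook_a 0.82 [312. 217.] [569.4 -68.8 174. ]
side hook_a 0.82 [279. 211.] [659.  -62.7 174. ]
side ring1_eye 0.71 [286. 281.] [493.9 223.  200. ]
side knob 0.66 [287. 216.] [ 6.037e+02 -4.000e-01  2.070e+02]
```

```bash
python3 -c "
import cv2,numpy as np
a=cv2.imread('pics/h1_wrist.png');b=cv2.imread('pics/h1_side.png')[120:360,160:480];b=cv2.resize(b,(640,480))
cv2.imwrite('pics/h1c.png',cv2.resize(np.hstack([a,b]),(800,300)))"
```

```text
(no output)
```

View pics/h1c.png

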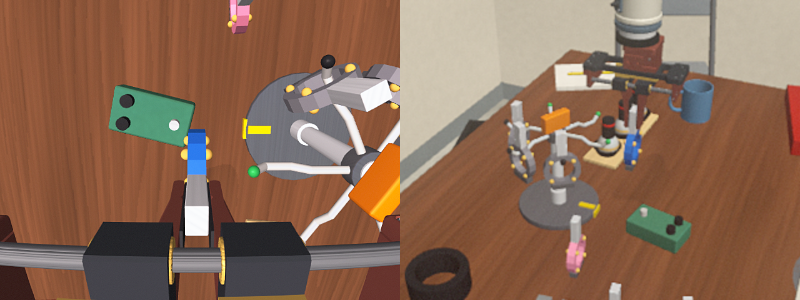

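Emit:
{"fn": "arm_command", "kwargs": {"targets": [[0,8,0,0],[15,0,-0.6,0],[15,0,0,0],[15,0,0,0],[15,0,0,0],[15.3,0,0,0],[0,0,0,0],[0,8,0,0],[0,8,0,0],[0,5,0,0],[0,0,0,0],[0,0,0,0]]}}

```text
t: 29.82
ee_pos: [529.1, -2.4, 216.8]
orientation: [-1.57, -0.049, 0.052]
ft_force: [-0.1, -0.6, -0.9]
width: 14.0
```

```bash
python3 hk.py h2 529.8 -2 213;python3 -c "
import cv2,numpy as np
a=cv2.imread('pics/h2_wrist.png');b=cv2.imread('pics/h2_side.png')[150:330,220:460];b=cv2.resize(b,(640,480))
cv2.imwrite('pics/h2c.png',cv2.resize(np.hstack([a,b]),(800,300)))"
```

```text
t 29.82 tcp [529.1  -2.4 216.8] jaw 3.7 q1,q6 [-0.03 -0.09] w 14.0
shift [0.7 3.8 0.3] | 3.9
wrist hook_a 0.86 [533. 401.] [659.5 -66.4 174. ]
wrist hook_a 0.77 [315. 288.] [529.2  -2.7 174. ]
wrist knob 0.58 [508. 317.] [612.8   3.6 207. ]
wrist green 369 [263.4 294.9] [504.5  -3.2 184. ]
wrist green 248 [552.8 440.3] [672.5 -86.4 184. ]
side hook_a 0.94 [310. 219.] [569.2 -58.5 174. ]
side hook_a 0.94 [281. 211.] [656.2 -63.9 174. ]
side hook_a 0.66 [318. 232.] [527.4 -10.3 174. ]
side hook_a 0.59 [395. 212.] [ 381.9 -181.   174. ]
side knob 0.85 [286. 220.] [597.5  16.2 207. ]
side knob 0.41 [337. 230.] [470.7  10.1 207. ]
```

View pics/h2c.png

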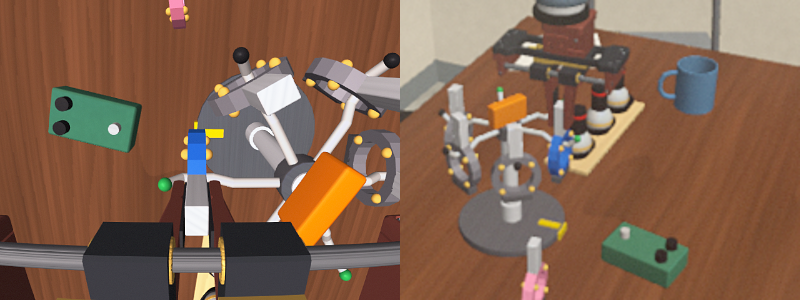

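Emit:
{"fn": "arm_command", "kwargs": {"targets": [[0,1.5,0,0],[0,1,0,0],[0,1,0,0],[0,0,0,0],[0,0,0,0]]}}

```text
t: 30.63
ee_pos: [530.0, -2.3, 213.9]
orientation: [-1.57, -0.051, 0.051]
ft_force: [-0.1, 0.3, -1.6]
width: 14.0
```

Emit:
{"fn": "arm_command", "kwargs": {"targets": [[0,1,0,0],[0,1,0,0],[0,0,0,0],[0,0,0,0]]}}

```text
t: 30.97
ee_pos: [530.2, -2.3, 212.9]
orientation: [-1.57, -0.051, 0.05]
ft_force: [-2.2, -0.4, 7.2]
width: 14.0
```

Emit:
{"fn": "arm_command", "kwargs": {"targets": [[0,0,0,0],[0,0,0,0],[0,0,0,0],[0,0,0,0],[0,0,0,0],[0,0,0,0],[0,-20,0,0],[0,-35,0,0],[0,-40,0,0],[27.4,0,0,0],[27.4,0,0,0],[27.4,0,0,0],[0,0,0,0.105],[0,0,0,0.105],[0,0,0,0.105],[0,0,0,0.105],[0,0,0,0.104],[0,0,0,0],[0,0,0,0]], "gripper": 50}}

```text
t: 32.55
ee_pos: [612.0, 3.0, 306.9]
orientation: [-1.541, 0.358, -0.358]
ft_force: [-0.4, -0.2, -0.2]
width: 43.8
```

```bash
python3 car.py pics/w12.png
```

```text
knob 0.82 [317. 248.] [614.1   4.  207. ]
hook_a 0.86 [315. 338.] [576.1 -71.  174. ]
hook_a 0.84 [219. 284.] [531.4   0.7 174. ]
hook_a 0.75 [410. 291.] [656.6 -67.  174. ]
carousel_base 0.73 [314. 191.] [611.7   3.3   0. ]
sil 0.93 [631.76931921  40.49613691 225.        ]
green 145 [442. 309.] [672.5 -87.3] ang 77.1 rect [673. -87.] [10. 10.]
green 133 [315. 372.] [564.1 -94.5] ang 66.2 rect [564. -95.] [10. 10.]
orange 654 [321. 233.] [622.7  16.3] ang 72.6 rect [619.   6.] [65. 17.]
yellow 219 [260. 224.] [542.5  -1.7] ang 178.0 rect [544.  -1.] [26. 12.]
yellow 89 [248. 230.] [527.2  -1.8] ang 93.9 rect [527.  -2.] [ 4. 30.]
t 32.8 tcp [612.   3. 307.] jaw -26.25 q1,q6 [-0.01  0.44] w 43.9
shift [-3.6 57.  -1.8] | 57.2
```

View pics/w12.png

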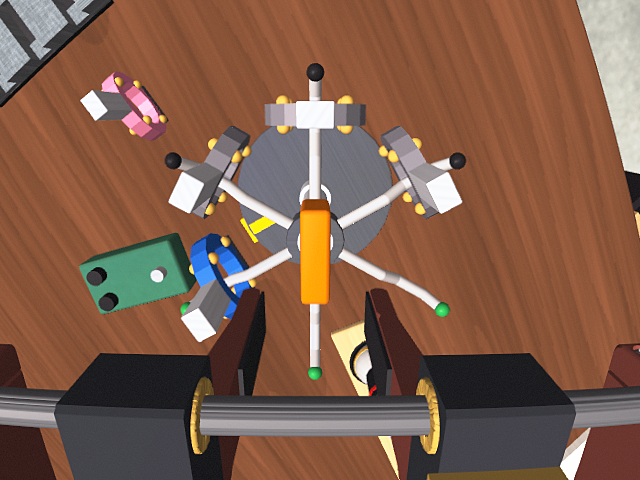

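Emit:
{"fn": "arm_command", "kwargs": {"targets": [[0,25,0,0],[0,25,0,0],[0,20,0,0],[0,15,0,0],[0,11,0,0],[0,0,0,0]]}}

```text
t: 33.3
ee_pos: [610.7, 3.0, 208.7]
orientation: [-1.542, 0.363, -0.357]
ft_force: [-0.1, 0.3, 0.5]
width: 43.8
```

Emit:
{"fn": "arm_command", "kwargs": {"targets": [[0,0,0,0],[0,0,0,0],[0,0,0,0],[0,0,0,0],[0,0,0,0],[0,0,0,0],[0,0,0,0],[0,0,0,0]], "gripper": 0}}

```text
t: 33.97
ee_pos: [612.3, 3.1, 212.1]
orientation: [-1.54, 0.359, -0.361]
ft_force: [-1.8, 1.1, 5.2]
width: 17.8
```

Emit:
{"fn": "arm_command", "kwargs": {"targets": [[0,0,0,0.02],[0,0,0,0.04],[0,0,0,0.06],[0,0,0,0.07],[0,0,0,0.08],[0,0,0,0.08],[0,0,0,0.08],[0,0,0,0.08],[0,0,0,0.08],[0,0,0,0.08],[0,0,0,0.08],[0,0,0,0.08],[0,0,0,0.07],[0,0,0,0.06],[0,0,0,0.05],[0,0,0,0.037],[0,0,0,0],[0,0,0,0]]}}

```text
t: 35.47
ee_pos: [612.0, 3.5, 212.1]
orientation: [-1.238, 1.162, -1.162]
ft_force: [-4.0, 1.7, 6.3]
width: 18.1
```

Emit:
{"fn": "arm_command", "kwargs": {"targets": [[0,0,0,0],[0,0,0,0],[0,0,0,0],[0,0,0,0],[0,0,0,0],[0,-25,0,0],[0,-35,0,0],[0,-35,0,0],[0,0,0,0],[0,0,0,0]], "gripper": 60}}

```text
t: 36.3
ee_pos: [613.3, 2.9, 308.5]
orientation: [-1.236, 1.158, -1.164]
ft_force: [-0.2, -0.0, -0.2]
width: 52.9
```

```bash
python3 car.py pics/w13.png
```

```text
knob 0.92 [315. 250.] [614.3   2.7 207. ]
hook_a 0.92 [220. 288.] [568.8  71.3 174. ]
hook_a 0.87 [409. 289.] [576.8 -70.6 174. ]
hook_a 0.72 [313. 341.] [527.9  -1.5 174. ]
carousel_base 0.68 [314. 195.] [610.7   3.4   0. ]
sil 0.91 [653.89441647   4.57706779 225.        ]
green 152 [440. 311.] [563.4 -93.7] ang -156.9 rect [563. -94.] [11. 10.]
green 140 [313. 374.] [503.2  -3.1] ang 174.9 rect [503.  -3.] [10. 10.]
orange 639 [318. 230.] [631.9   1.9] ang -166.7 rect [616.   4.] [65. 17.]
t 36.55 tcp [611.3   3.  304.4] jaw -86.31 q1,q6 [-0.01  1.49] w 53.0
shift [-0.2 54.4 -3.1] | 54.5
```

Emit:
{"fn": "arm_command", "kwargs": {"targets": [[-30.8,0,-22.7,0],[-30.8,0,-22.7,0],[-30.8,0,-22.7,0],[-30.8,0,-22.7,0],[-30.8,0,-22.7,0],[-30.8,0,-22.7,0],[-30.7,0,-22.7,0],[-30.7,0,-22.6,0],[-30.7,0,-22.6,0],[-30.7,0,-22.6,0],[0,0,0,-0.1178],[0,0,0,-0.1178],[0,0,0,-0.1178],[0,0,0,-0.1178],[0,0,0,-0.1178],[0,0,0,-0.1178],[0,0,0,-0.1178],[0,0,0,-0.1178],[0,0,0,-0.1178],[0,0,0,-0.1178]]}}

```text
t: 38.22
ee_pos: [365.6, 295.1, 305.0]
orientation: [-1.557, 0.254, -0.252]
ft_force: [-0.3, 0.5, -0.0]
width: 52.8
```

Emit:
{"fn": "arm_command", "kwargs": {"targets": [[0,0,0,-0.1178],[0,0,0,-0.1178],[0,0,0,-0.1178],[0,0,0,-0.1178],[0,40,0,0],[0,40,0,0],[0,0,0,0],[0,0,0,0]]}}

```text
t: 38.88
ee_pos: [364.6, 294.3, 224.3]
orientation: [-1.571, -0.108, 0.116]
ft_force: [-0.2, -0.5, 0.4]
width: 53.1
```

```bash
python3 rk.py pics/w14.png; python3 -c "
from h import *
plan([366,295.3,109],8.2)"
```

```text
ring1 0.77 [316. 208.] [365.1 294.8   8. ]
ring1 0.76 [425. 346.] [495.3 168.3   8. ]
ring1 0.68 [417.  58.] [428.9 433.3   8. ]
ring1 0.56 [200. 215.] [259.9 273.    8. ]
rack 0.8 [378. 206.] [421.2 302.7   0. ]
stem top 868 [468.  29.] [428.6 433.8] [428.6 433.8] [18.9 13.3] 68.4
stem top 658 [319. 252.] [366.3 295.8] [366.3 295.7] [13.2 19. ] 8.2
stem top 557 [150. 261.] [261.6 274. ] [261.6 273.9] [12.9 19.2] 23.3
stem top 1435 [ 33. 363.] [173.6 180.5] [168.7 178. ] [39.9 40.7] 0.1
t 39.08 tcp [367.1 296.2 228. ] jaw 8.18 q1,q6 [0.65 0.51] w 53.0
shift [114.9  78.3   7.3] | 139.3
t 39.08 tcp [367.1 296.2 228. ] jaw 8.18 q1,q6 [0.65 0.51] w 53.0
shift [ -1.6 119.   -1. ] | 119.0
turn world ccw 0.02 deg -> about tool y -0.0003 rad (q6 dir see)
```

Emit:
{"fn": "arm_command", "kwargs": {"targets": [[0,30,0,0],[0,30,0,0],[0,25,0,0],[0,20,0,0],[0,13,0,0],[0,0,0,0]]}}

```text
t: 39.58
ee_pos: [365.8, 295.2, 107.2]
orientation: [-1.569, -0.111, 0.113]
ft_force: [-0.9, 0.4, 0.0]
width: 52.9
```

Emit:
{"fn": "arm_command", "kwargs": {"targets": [[0,0,0,0],[0,0,0,0],[0,0,0,0],[0,0,0,0],[0,0,0,0],[0,0,0,0],[0,0,0,0],[0,0,0,0],[0,0,0,0],[0,0,0,0]], "gripper": 0}}

```text
t: 40.42
ee_pos: [366.3, 295.6, 108.5]
orientation: [-1.567, -0.113, 0.112]
ft_force: [-0.3, -0.7, 6.5]
width: 13.8
```

```bash
python3 rk.py pics/w15.png; python3 -c "
from h import *
plan([455,-7,247],3.6)"
```

```text
ring1_eye 0.28 [400. 245.] [402.3 325.8  73. ]
ring1 0.85 [152. 260.] [262.8 274.2   8. ]
ring1 0.83 [461.  34.] [429.3 434.1   8. ]
ring1 0.58 [313. 251.] [365.1 295.1   8. ]
rack 0.96 [395. 244.] [418.2 305.    0. ]
stem top 1794 [314. 361.] [366.  296.1] [366.  295.9] [13.3 19.6] 8.9
stem top 1245 [ 38. 365.] [264.4 277.2] [264.3 277.1] [12.6 18.5] 23.3
t 40.62 tcp [366.3 295.6 108.5] jaw 8.18 q1,q6 [0.65 0.51] w 14.1
shift [116.1 -41.4   8. ] | 123.5
t 40.62 tcp [366.3 295.6 108.5] jaw 8.18 q1,q6 [0.65 0.51] w 14.1
shift [  44.9 -138.6 -312.1] | 344.4
turn world ccw -4.58 deg -> about tool y 0.0799 rad (q6 dir see)
```

Emit:
{"fn": "arm_command", "kwargs": {"targets": [[0,-15,0,0],[0,-30,0,0],[0,-35,0,0],[0,-35,0,0],[0,-20,0,0],[4.5,0,-31.2,0],[4.5,0,-31.2,0],[4.5,0,-31.2,0],[4.5,0,-31.2,0],[4.5,0,-31.2,0],[4.5,0,-31.2,0],[4.5,0,-31.2,0],[4.5,0,-31.2,0],[4.5,0,-31.2,0],[4.5,0,-31.3,0],[0,0,0,0.08],[0,0,0,0],[0,0,0,0],[0,0,0,0]]}}

```text
t: 42.2
ee_pos: [454.5, -6.6, 242.8]
orientation: [-1.57, -0.051, 0.052]
ft_force: [-0.7, 0.2, -0.7]
width: 13.5
```

```bash
python3 hk.py h3 529.8 -2 235;python3 -c "
import cv2,numpy as np
a=cv2.imread('pics/h3_wrist.png');b=cv2.imread('pics/h3_side.png')[150:330,220:460];b=cv2.resize(b,(640,480))
cv2.imwrite('pics/h3c.png',cv2.resize(np.hstack([a,b]),(800,300)))"
```

```text
t 42.2 tcp [454.5  -6.6 242.8] jaw 3.74 q1,q6 [-0.04 -0.11] w 13.5
shift [75.4  7.8 -0.3] | 75.8
wrist hook_a 0.79 [499. 377.] [576.  -73.2 174. ]
wrist hook_a 0.63 [450. 270.] [531.   -2.3 174. ]
wrist hook_a 0.61 [538. 141.] [566.8  72.3 174. ]
wrist knob 0.84 [624. 292.] [613.1   3.1 207. ]
wrist green 387 [528.2  96.1] [552.1  93.4 184. ]
wrist green 285 [407.2 274.8] [504.3  -3.  184. ]
side hook_a 0.92 [290. 243.] [568.1  61.6 174. ]
side hook_a 0.7 [314. 216.] [569.1 -78.9 174. ]
side hook_a 0.56 [314. 233.] [534.3  -4.2 174. ]
side ring1_eye 0.56 [367. 307.] [321.8 231.1 200. ]
side knob 0.89 [286. 218.] [602.2   8.4 207. ]
```

View pics/h3c.png

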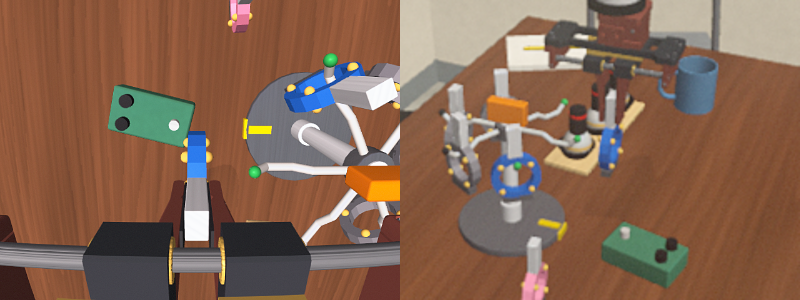

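Emit:
{"fn": "arm_command", "kwargs": {"targets": [[0,8,0,0],[15,0,-0.3,0],[15,0,0,0],[15,0,0,0],[15,0,0,0],[15.3,0,0,0],[0,0,0,0],[0,8,0,0],[0,8,0,0],[0,6,0,0],[0,1.5,0,0],[0,0,0,0],[0,0,0,0]]}}

```text
t: 43.68
ee_pos: [529.8, -2.7, 211.4]
orientation: [-1.57, -0.049, 0.05]
ft_force: [-0.3, -0.1, -0.9]
width: 14.1
```

Emit:
{"fn": "arm_command", "kwargs": {"targets": [[0,1,0,0],[0,1,0,0],[0,0,0,0]]}}

```text
t: 43.93
ee_pos: [530.2, -2.7, 209.6]
orientation: [-1.57, -0.05, 0.049]
ft_force: [-0.8, 0.4, -1.0]
width: 13.8
```

Emit:
{"fn": "arm_command", "kwargs": {"targets": [[0,1,0,0],[0,0.7,0,0],[0,0,0,0],[0,0,0,0]]}}

```text
t: 44.27
ee_pos: [530.3, -2.7, 209.2]
orientation: [-1.57, -0.05, 0.049]
ft_force: [-4.1, -0.1, 11.0]
width: 14.2
```

Emit:
{"fn": "arm_command", "kwargs": {"targets": [[0,0,0,0],[0,0,0,0],[0,0,0,0],[0,0,0,0],[0,0,0,0],[0,0,0,0],[0,-20,0,0],[0,-35,0,0],[0,-40,0,0],[-20,-20,0,0],[-20,-20,0,0],[-20,-20,0,0],[0,0,0,0],[0,0,0,0]], "gripper": 50}}

```text
t: 45.43
ee_pos: [470.5, -6.5, 363.9]
orientation: [-1.57, -0.052, 0.047]
ft_force: [0.3, 0.2, 0.3]
width: 44.0
```

```bash
python3 hk.py h4 529.8 -2 235
python3 - <<'E'
from h import *
import cv2
get_image('top')
for n in('wrist','side','top'):
    cm=camera_model(n)
    for d in tip_of(n,'capsule1'): print(n,round(d['conf'],2),at_z(cm,d['at'],16).round(1))
a=cv2.imread('pics/h4_wrist.png');b=cv2.imread('pics/h4_side.png')[150:330,220:460];b=cv2.resize(b,(640,480))
cv2.imwrite('pics/h4c.png',cv2.resize(np.hstack([a,b]),(800,300)))
E
```

```text
t 45.43 tcp [470.5  -6.5 363.9] jaw 3.59 q1,q6 [-0.04 -0.1 ] w 44.0
shift [ 59.1 129.    0.8] | 141.9
wrist hook_a 0.81 [385. 218.] [530.8  -4.2 174. ]
wrist hook_a 0.7 [442. 128.] [568.7  73.2 174. ]
wrist hook_a 0.67 [427. 291.] [576.5 -69.6 174. ]
wrist hook_a 0.63 [372. 438.] [ 545.9 -240.4  174. ]
wrist knob 0.75 [497. 226.] [613.4   2.8 207. ]
wrist knob 0.32 [381. 389.] [ 539.  -152.3  207. ]
wrist green 150 [429.   99.6] [552.4  93.3 184. ]
wrist green 123 [355.5 217.8] [504.4  -3.1 184. ]
wrist green 91 [412.5 319.3] [564.3 -93.2 184. ]
side hook_a 0.76 [292. 245.] [560.7  64.9 174. ]
side hook_a 0.69 [308. 215.] [583.9 -77.4 174. ]
side hook_a 0.58 [318. 235.] [521.5   1.5 174. ]
side ring1_eye 0.48 [305. 392.] [345.1 455.3 200. ]
side knob 0.65 [284. 218.] [604.5  14.1 207. ]
side knob 0.38 [193. 350.] [548.  457.7 207. ]
wrist 0.68 [ 582.3 -385.9   16. ]
wrist 0.58 [558.3 -39.6  16. ]
wrist 0.5 [ 577.2 -297.7   16. ]
side 0.83 [ 593.  -198.8   16. ]
side 0.72 [ 576.5 -299.8   16. ]
side 0.5 [ 598.7 -414.2   16. ]
top 0.67 [ 579.8 -296.6   16. ]
top 0.63 [ 595.9 -213.8   16. ]
top 0.48 [ 584.8 -378.2   16. ]
```

Run:
```python
from h import *
cm=camera_model('wrist'); im=get_image('wrist'); h=cv2.cvtColor(im,cv2.COLOR_BGR2HSV)
def blobs(lo,hi,z,mn,nm,cm=cm,h=h):
    m=cv2.inRange(h,lo,hi); k,l,s,c=cv2.connectedComponentsWithStats(m)
    for i in range(1,k):
        if mn<s[i,4]<4000: print(nm,s[i,4],c[i].round(),at_z(cm,c[i],z).round(1))
blobs((0,0,205),(179,30,255),231,60,'white231'); blobs((100,150,60),(125,255,255),150,60,'blue150')
blobs((0,170,90),(6,255,255),95,10,'red'); blobs((170,170,90),(179,255,255),95,10,'red')
sc=camera_model('side'); hs=cv2.cvtColor(get_image('side'),cv2.COLOR_BGR2HSV)
blobs((0,0,150),(179,40,255),231,30,'side white231',sc,hs); blobs((100,150,60),(125,255,255),150,25,'side blue150',sc,hs)
for P in((529.8,-2,231),(529.8,-2,150),(571,74,231),(591,-210,106),(587,-300,106),(585,-390,106)): print(P,'wrist',proj(cm,P).round(),'side',proj(sc,P).round())
for n,c in(('wrist',cm),('side',sc)):
  for d in silhouettes(n,'capsule1')[:4]:
    ys,xs=np.nonzero(d['pixels']); print(n,round(d['conf'],2),np.round(d['at']),xs.min(),xs.max(),ys.min(),ys.max(),'top ray',at_z(c,(xs[ys==ys.min()].mean(),ys.min()),106).round())
```

```text
white231 386 [356.  13.] [486.8 139.2 231. ]
white231 1252 [562. 128.] [632.8  81.  231. ]
white231 612 [468. 131.] [567.4  73.1 231. ]
white231 110 [520. 136.] [604.5  72.7 231. ]
white231 600 [517. 168.] [606.4  51.2 231. ]
white231 531 [463. 171.] [568.2  46.3 231. ]
white231 123 [273. 178.] [439.2  33.2 231. ]
white231 492 [440. 189.] [554.4  33.4 231. ]
white231 62 [490. 209.] [592.4  21.6 231. ]
white231 443 [427. 217.] [548.   12.7 231. ]
white231 178 [552. 216.] [639.5  19.3 231. ]
white231 421 [615. 235.] [694.1   8.9 231. ]
white231 501 [399. 239.] [530.1  -5.  231. ]
white231 716 [440. 277.] [564.5 -31.5 231. ]
white231 325 [504. 263.] [611.1 -18.1 231. ]
white231 518 [633. 324.] [734.2 -64.8 231. ]
white231 383 [548. 322.] [657.6 -65.  231. ]
white231 395 [371. 451.] [ 531.5 -198.6  231. ]
white231 64 [575. 469.] [ 730.2 -220.4  231. ]
blue150 1284 [425. 132.] [560.7  68.1 150. ]
blue150 1175 [382. 200.] [529.9   6.7 150. ]
red 914 [ 56. 453.] [ 135.8 -380.7   95. ]
red 82 [380. 476.] [ 581.8 -378.6   95. ]
side white231 31 [343. 133.] [ 659.4 -518.4  231. ]
side white231
[... 1869 characters left out ...]
4.9 150. ]
side blue150 273 [289. 255.] [563.4  76.6 150. ]
(529.8, -2, 231) wrist [399. 235.] side [315. 213.]
(529.8, -2, 150) wrist [381. 210.] side [315. 242.]
(571, 74, 231) wrist [473. 130.] side [285. 225.]
(591, -210, 106) wrist [407. 378.] side [325. 214.]
(587, -300, 106) wrist [393. 437.] side [338. 200.]
(585, -390, 106) wrist [383. 489.] side [349. 188.]
wrist 0.97 [375. 456.] 358 393 436 479 top ray [ 558. -299.  106.]
wrist 0.62 [378. 435.] 367 391 386 445 top ray [ 552. -224.  106.]
side 0.86 [338. 216.] 332 347 200 226 top ray [ 582. -304.  106.]
side 0.64 [326. 224.] 322 335 212 241 top ray [ 591. -220.  106.]
side 0.5 [346. 204.] 345 357 187 213 top ray [ 586. -397.  106.]
```

```bash
python3 -c "
from workcell import close_job
print(close_job())"
```

```text
the job is handed in; nothing more can be done
None
```

I hung both blue cages and parked all three capsules, then handed the job in at about 46 s with the gripper open and clear of everything.

- **Cages:** I turned hook a to the yellow mark and hung the first cage, then turned hook b to the mark and hung the second. The mark measured about 183.6° and both hooks were within 1° of it. In the last check, both stem tops were within about 5 mm of where a hung cage should be.
- **Capsules:** All three stand grille-down in cups 1 to 3. In the last side-camera check, the neck tops were within about 2 pixels of where seated capsules should show. The pictures showed no capsule knocked aside.
- **Left alone:** I did not touch the pedal, tape or mug. The red and pink cages also stayed where they were.

**Limits of the checks:**
- The 16-picture viewing limit was used up before the final look. I saw the first cage hanging in pictures, but checked the second only by numbers.
- Some single network readings of capsule positions scattered by 1–2 cm from the top and side cameras. I relied on the silhouettes instead, which agreed with seated capsules.
- Two capsules were let go 2–3 mm above their cup floors and settled on their own.

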